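Stand a work light on its kickstand

ROBOT

A 6-joint arm with a two-finger parallel gripper is mounted at the origin on the work surface. World frame = base frame: x ahead of the robot, y to its left, z up, the work surface at z = 0. Lengths are in m, angles in rad, forces in N, time in s.
With the tool pointing down it reaches from about 0.35 to 0.8 m from the base axis. Payload 7.3 kg.
Tool frame: the origin (TCP) lies between the finger pads; the fingertips stand 25 mm ahead of it and the grasp point (between the pads) lies 6 mm ahead of it (r.tip_extent is the distance from the TCP to the fingertips, in m); z points along the fingers, y is the direction in which the jaws open and shut (so a half turn about z gives the same grasp; the last joint's range is limited). The gripper opens to 85 mm and grips with 20 to 120 N. Pads are 22 mm wide; open, the fingers measure 114 mm over their backs; the gripper's body (76 mm by 85 mm) begins 54 mm behind the grasp point. The pads swing forward as they close: fully open they stand 13 mm farther back than shut.
Start: joints at [1.113, 0.342, 1.524, -0, 1.275, -0.146], TCP at [0.161, 0.5, 0.256] pointing down, gripper open.
Joint ranges: [-2.53, 2.53], [-0.77, 2.02], [0.04, 2.7], [-1, 4.14], [0.28, 2.66], [-3.11, 3.11]. Speed limits (rad/s): [2.57, 2.57, 3.14, 3.14, 3.14, 3.14].

INTERFACE

Orientations are given as a unit quaternion [x, y, z, w].
In Python, from workcell import r, command_gripper, optics gives the robot as it stands. The module is installed in compiled form; this text tells all that it offers. Calls block until the motion is done:
- r.reach(position, orientation): joint-space move of the TCP to a pose.
- r.move_straight(position, orientation=None, speed=0.15, max_force=None): straight line of the TCP; orientation=None keeps the orientation; speed is the mean speed in m/s. With max_force (N) it stops when the force on the tool has changed by that much, and returns True; else False.
- r.movej(angles): joint-space move.
- command_gripper(opening, force=None): finger opening in m; force is the grip in N (None keeps the last); returns when the fingers have stopped.
- r.hold(seconds).
- r.solve_ik(position, orientation): joint angles nearest the present ones, or None.
- r.read_state(): the state.
- optics.get_image(name): name is "side" or "top" or "wrist"; returns (picture, depth): 384x512x3 uint8, red, green, blue; 384x512 float32, m along the optical axis (not along the pixel's ray), 0 where there is no reading.
- optics.camera_model(name): a dict with "K" (3x3 intrinsics, pixels), "k1" (the pictures are not rectified: a ray, as slopes to the right and down, at radius r is drawn at 1 + k1 r^2 times it, then the intrinsics apply), "R" (3x3) and "t" (3): a world point X has camera coordinates R X + t; the wrist camera has in their place "tool_from_camera" (4x4, takes a point from camera to tool coordinates, whose origin is the TCP and whose axes are the flange's). Camera axes: x right, y down, z forward; pixel columns grow to the right and rows downward; lengths in m; the calibration is good to about 2 mm. A picture is of the moment at which its call begins: read the wrist's pose just before it. camera_model takes no time and is no camera call.
A pose or a line that the arm cannot do raises r.PlanningError and nothing moves.
- r.finish_job(): hands the job in, once; it reports no verdict.
The state is a dict: "time_s": time; "joint_positions": joint angles; "dq": joint speeds; "tau": joint torques, N m; "eef_pos": TCP position; "eef_rot": TCP orientation; "contact_force": force on the tool from outside, world axes, zero at the start; "torque": the same for the moment, N m; "grip_width": finger opening in m.
Only numpy, scipy, OpenCV 4.12 (cv2) and the standard library are available. Lean on these libraries where they do the work, as an engineer would, in place of code of your own. Each camera call takes 0.05 s, during which the arm holds its last target. There are 200 camera calls.

TASK

Two flat work lights lie face down on the storeroom bench. Take the one with the wire kickstand on its back: swing its kickstand fully out, then stand the light up so that it rests on its bottom edge and its kickstand, leaning back. Leave the other light where it lies.

Things in the scene. Friction and masses are not known exactly. Their poses are not given: they have to be found in the camera images.
- light_grip (a point): Centre of the handle (round bar, 12 mm thick, 120 long, 100 clear between struts, axis 45 beyond the top edge of the housing, 20 above bench) of the work light to stand up: grey, 150 long x 160 wide x 20 thick, 0.5 kg, lying face down. x: bottom to top edge, y: along the handle, z: out of the back. Bottom edge: round foot, 20 mm thick, axis along y at x -188, z -10 from here.
- kickstand (a joint): Hinge of the wire kickstand on that light's back, rad: 0 folded flat, free end towards the bottom edge; 0.785 fully out at its stop; starts at 0 to 0.12. Stays where left; 0.5 N at the free end moves it. Axis along the light's y, at x -70, z +18 mm from light_grip; opening swings the free end up off the back.
- stand_bar (a point): Centre of the cross bar at the kickstand's free end: steel, round, 10 mm thick, 100 long, along the light's y, 115 from the hinge axis, side wires at 45 either side. Folded, its axis is 18 above the housing's back and 38 above the bench. It is the foot when the light stands: the light then has tipped up 111 degrees, leaning back 21, handle 182 above the bench.
- spare_grip (a point): Centre of the handle of the other light, which stays: same housing, handle and axes as light_grip, but with four round magnet discs, 32 mm wide and 6 high, on its back and no kickstand.

How it is judged:
On the way:
1. the kickstand is swung out (more than 0.6 rad) (value of joint kickstand above 0.6 rad), for 0.2 s.
At the end, for the whole second after the job is handed in: The light stands on its bottom edge and kickstand: kickstand out over 0.6 rad, its cross bar's axis under 15 mm above the bench, light leaning back 11 to 31 degrees, level across within 7 degrees, handle 150 to 200 mm up; the other light within 30 mm of where it lay (value of joint kickstand above 0.6 rad and angle between light_grip's own z axis and vertical between 1.76 and 2.11 rad and angle between light_grip's own y axis and vertical between 1.45 and 1.69 rad and height (world z) of stand_bar between -0.005 and 0.015 m and height (world z) of light_grip between 0.15 and 0.2 m and distance of spare_grip from where it was at the start of the episode below 0.03 m); the robot touches nothing.
It fails at once if the other light was moved by more than 30 mm (distance of spare_grip from where it was at the start of the episode above 0.03 m).
It also fails if it takes over 54 s, if anything falls off the work surface, if the arm or the gripper's body presses on something with over 40 N, if the wrist force passes 120 N, or if a joint passes its speed limit or range.

## Working session

There is one attempt and no reset: what is moved stays moved. The work goes in short steps, each a Python script; the robot and the scene stay as the last script left them, time stands still between calls to the robot, and variables do not carry over. Pictures are saved under pics/ and viewed, about 8 in all and at most 12, crops included, and the job is handed in when it is done.

```bash
mkdir -p pics; cat > h.py <<'E'
import numpy as np, cv2
from scipy.spatial.transform import Rotation as Rot
from workcell import r, command_gripper, optics
def points(name, st=None):
    """world point map from depth"""
    if name=="wrist": st=r.read_state()
    p,d=optics.get_image(name); m=optics.camera_model(name); K=np.array(m["K"],float)
    v,u=np.mgrid[0:384,0:512].astype(float)
    uv=np.stack([u.ravel(),v.ravel()],1)[:,None]
    n=cv2.undistortPoints(uv,K,np.array([m["k1"],0,0,0.]))[:,0]
    c=np.c_[n,np.ones(len(n))]*d.ravel()[:,None]
    if name=="wrist":
        T=np.array(m["tool_from_camera"]); c=c@T[:3,:3].T+T[:3,3]
        w=Rot.from_quat(st["eef_rot"]).apply(c)+st["eef_pos"]
    else:
        w=(c-np.array(m["t"]))@np.array(m["R"])
    w[d.ravel()==0]=np.nan
    return p,w.reshape(384,512,3)
E
python3 - <<'E'
from h import *
for n in ["top","side"]:
    p,w=points(n); np.save(n+".npy",w); cv2.imwrite(f"pics/{n}.png",p[:,:,::-1])
a,b=[cv2.imread(f"pics/{n}.png") for n in("top","side")]
cv2.imwrite("pics/both.png",cv2.resize(np.vstack([a,b]),None,fx=.78,fy=.78))
s=r.read_state();print(s["time_s"],s["eef_rot"])
E
```

```text
0.1 [ 1.55285811e-01  9.87869339e-01 -6.64865908e-04 -2.08222083e-04]
```

View pics/top.png

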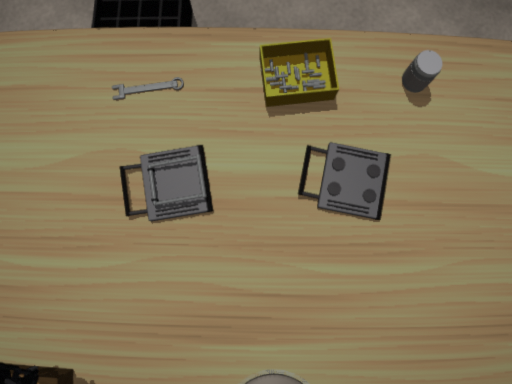

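View pics/side.png

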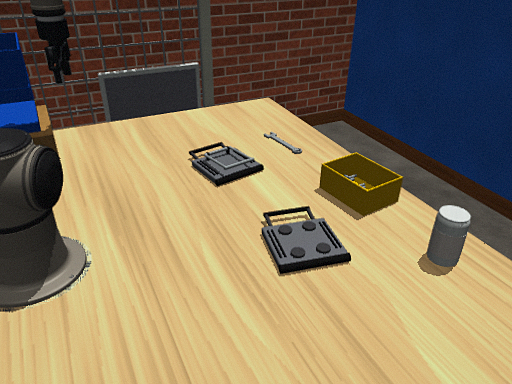

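The top view shows the kickstand light at about (175,185), with its handle on the left at (127,190). The magnet light is at about (353,180), and image left is +y. I'll measure the kickstand light and take a wrist close-up.

```bash
python3 - <<'E'
from h import *
w=np.load("top.npy"); g=cv2.imread("pics/top.png")
for (u,v) in [(127,190),(177,183),(208,180),(310,173)]: print(u,v,w[v,u].round(3))
W=w[130:235,105:225].reshape(-1,3); W=W[W[:,2]>.012]
hull=cv2.minAreaRect(W[:,:2].astype(np.float32)*1000); print(hull, cv2.boxPoints(hull).round())
c=np.array(hull[0])/1000
q=[0,0,0,1]
st=r.read_state()
q=Rot.from_euler('z',0)*Rot.from_quat(st["eef_rot"])
m=optics.camera_model("wrist"); T=np.array(m["tool_from_camera"]);print(T.round(3),m["K"][0][0])
# place camera over centre
off=q.apply(T[:3,3]); 
tgt=np.r_[c-off[:2],0.33]
for z in (.36,.33,.3,.27):
    try: r.reach([tgt[0],tgt[1],z],q.as_quat()); break
    except r.PlanningError as e: print(z,e)
p,w=points("wrist"); np.save("wr.npy",w); cv2.imwrite("pics/wr.png",p[:,:,::-1])
s=r.read_state();print(s["time_s"],s["eef_pos"],s["joint_positions"])
E
```

```text
127 190 [0.523 0.35  0.023]
177 183 [0.541 0.232 0.024]
208 180 [0.551 0.161 0.011]
310 173 [ 0.573 -0.08   0.006]
((539.3981323242188, 262.10455322265625), (159.48126220703125, 203.0829620361328), 10.791458129882812) [[442. 347.]
 [480. 147.]
 [637. 177.]
 [599. 377.]]
[[-0.001 -0.948 -0.317  0.082]
 [ 1.    -0.001 -0.     0.001]
 [-0.    -0.317  0.948 -0.118]
 [ 0.     0.     0.     1.   ]] 309.6559374874242
2.0917 [0.616065   0.23732079 0.36001233] [ 2.52081560e-01  5.71202118e-01  8.78304303e-01 -8.33790981e-04
  1.69320979e+00 -1.00877608e+00]
```

View pics/wr.png

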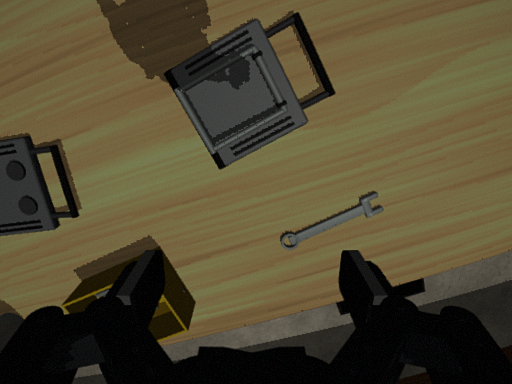

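```bash
cat > fit.py <<'E'
from h import *
for f in ("wr","top"):
    w=np.load(f+".npy").reshape(-1,3)
    W=w[(np.abs(w[:,0]-.54)<.13)&(np.abs(w[:,1]-.262)<.13)]
    h=W[W[:,2]>.012]; 
    x=np.array([-.187,.982])
    for k in range(3):
        y=np.array([-x[1],x[0]]); s=h[:,:2]@x; t=h[:,:2]@y
        H=h[s>s.max()-.012]; 
        # handle bar direction
        d=cv2.fitLine(H[:,:2].astype(np.float32),cv2.DIST_HUBER,0,.01,.01)[:2,0]; d*=np.sign(d@y)
        x=np.array([d[1],-d[0]])
    y=np.array([-x[1],x[0]]); t=H[:,:2]@y; mid=(np.percentile(t,1)+np.percentile(t,99))/2
    smax=np.percentile(h[:,:2]@x,99.8)
    hd=x*(smax-.006)+y*mid
    print(f,"x",x,"ang",np.degrees(np.arctan2(x[1],x[0])),"handle",hd.round(4),"z",np.median(H[:,2]),"t ext",np.ptp(t),"s ext",np.ptp(h[:,:2]@x))
    B=W[W[:,2]>.033]; l=np.c_[(B[:,:2]-hd)@x,(B[:,:2]-hd)@y]
    print(len(B),"stand light coords",np.percentile(l,[1,50,99],axis=0).round(4))
    b=B[l[:,0]<-.165]; lb=l[l[:,0]<-.165]
    print("bar",lb.min(0),lb.max(0) if len(lb) else 0,"z",np.percentile(b[:,2],[5,50,95]), "hinge z",np.median(B[l[:,0]>-.08][:,2]))
    print("rect wide",cv2.minAreaRect((h[(h[:,:2]-hd)@x<-.06][:,:2]*1000).astype(np.float32)))
E
python3 fit.py
```

```text
wr x [-0.19317414  0.9811645 ] ang 101.138084 handle [0.522  0.3557] z 0.025122879320722324 t ext 0.11946458633618673 s ext 0.20927350058629618
34481 stand light coords [[-0.1933 -0.1072]
 [-0.1272 -0.057 ]
 [-0.065   0.0453]]
bar [-0.2006446  -0.05900518] [-0.16500043  0.05197303] z [0.05031705 0.40079107 0.42029798] hinge z 0.40575348731628563
rect wide ((561.7581176757812, 230.9378662109375), (193.42665100097656, 140.71119689941406), 10.806114196777344)
top x [-0.20173205  0.97944075] ang 101.63826 handle [0.5213 0.3548] z 0.025351096259521977 t ext 0.11757637312097313 s ext 0.20354667693551792
692 stand light coords [[-0.1876 -0.0464]
 [-0.1262  0.0021]
 [-0.0639  0.0498]]
bar [-0.18808139 -0.0475788 ] [-0.16520955  0.05155092] z [0.04552109 0.04944322 0.05302076] hinge z 0.042369034894551516
rect wide ((545.8577880859375, 229.26010131835938), (159.6195526123047, 136.60488891601562), 11.163649559020996)
```

```bash
cat > g.py <<'E'
from h import *
hd=np.array([.5217,.3553]); a=np.radians(101.35); X=np.array([np.cos(a),np.sin(a),0]); Z=np.array([0,0,1.])
def quat(sg): 
    y=sg*X; z=-Z; return Rot.from_matrix(np.c_[np.cross(y,z),y,z]).as_quat()
H=np.r_[hd,.020]
def bar(phi): return H+X*(-.070-.115*np.cos(phi))+Z*(.018+.115*np.sin(phi))
def tcp(p,dz=0): return p+Z*(.006+dz)
P=H-.188*X-.010*Z
def handle(th): 
    b=np.arctan2(10,188)+th; return P+.18827*(np.cos(b)*X+np.sin(b)*Z)
E
python3 - <<'E'
from g import *
for sg in (1,-1):
    print(sg)
    for p in (bar(.06)+.08*Z,bar(.06),bar(.78),H+.1*Z,handle(0),handle(1),handle(1.94)+.08*Z):
        j=r.solve_ik(tcp(p),quat(sg)); print(None if j is None else np.round(j,2))
E
```

```text
1
[ 0.17  0.57  1.52 -0.    1.05 -1.6 ]
[ 0.17  0.68  1.59 -0.    0.88 -1.6 ]
[ 0.23  0.59  1.51 -0.    1.04 -1.54]
[ 0.48  0.65  1.38 -0.    1.11 -1.29]
[ 0.48  0.78  1.45 -0.    0.91 -1.29]
[ 0.32  0.55  1.42 -0.    1.18 -1.44]
[ 0.03  0.44  1.34 -0.    1.36 -1.74]
-1
[ 0.17  0.57  1.52 -0.    1.05  1.54]
[ 0.17  0.68  1.59 -0.    0.88  1.54]
[ 0.23  0.59  1.51 -0.    1.04  1.6 ]
[ 0.48  0.65  1.38 -0.    1.11  1.85]
[ 0.48  0.78  1.45 -0.    0.91  1.85]
[ 0.32  0.55  1.42 -0.    1.18  1.7 ]
[ 0.03  0.44  1.34 -0.    1.36  1.41]
```

```bash
python3 - <<'E'
from g import *
q=quat(1)
def S(l): s=r.read_state(); print(l,round(s["time_s"],2),np.round(s["eef_pos"],4),"F",np.round(s["contact_force"],1),"w",round(s["grip_width"],4))
command_gripper(.045,20)
r.reach(tcp(bar(.06),.08),q); S("above")
print(r.move_straight(tcp(bar(.06),.001),speed=.08,max_force=8)); S("down")
command_gripper(0,20); S("grip")
for ph in np.linspace(.06,.77,7)[1:]:
    st=r.move_straight(tcp(bar(ph),.001),speed=.08,max_force=25); S(ph)
    if st: print("stopped"); break
p,w=points("top"); cv2.imwrite("pics/top2.png",p[120:250,60:300,::-1].repeat(3,0).repeat(3,1))
E
```

```text
above 3.53 [0.5595 0.1745 0.1323] F [ 0.4 -1.5 -0.3] w 0.0449
False
down 4.67 [0.5585 0.1742 0.0525] F [0.2 0.3 0. ] w 0.0451
grip 5.08 [0.5582 0.1743 0.0521] F [0.1 0.7 0.8] w 0.0091
0.17833333333333334 5.39 [0.5581 0.1757 0.0659] F [ 1.6  0.  -1.1] w 0.0086
0.29666666666666663 5.71 [0.5574 0.1789 0.079 ] F [ 1.7 -0.8 -0.1] w 0.009
0.415 6.03 [0.5564 0.1837 0.0918] F [0.3 0.3 0.1] w 0.0092
0.5333333333333333 6.34 [0.5551 0.1898 0.1039] F [ 0.7 -0.8  1.3] w 0.0092
0.6516666666666666 6.66 [0.5536 0.1974 0.1154] F [-0.3 -0.3  0.9] w 0.009
0.77 6.97 [0.5518 0.2062 0.1256] F [-0.1 -0.7  0.9] w 0.009
```

View pics/top2.png

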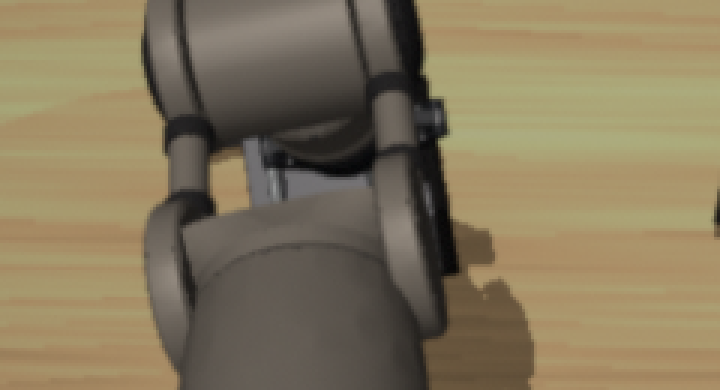

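The arm hides the stand in this view, but the gripper held the 9 mm width through the whole arc. I'll release it and check the stand height from the depth images.

```bash
python3 - <<'E'
from g import *
q=quat(1)
command_gripper(.045,20)
s=r.read_state(); r.move_straight(np.array(s["eef_pos"])+.09*Z,speed=.2)
r.reach(tcp(H,.13),q)
for n in("top","side"):
    p,w=points(n); cv2.imwrite(f"pics/{n}3.png",p[:,:,::-1])
    W=w.reshape(-1,3); l=np.c_[(W-H)@X,(W-H)@np.array([-X[1],X[0],0]),W[:,2]]
    k=(l[:,0]>-.2)&(l[:,0]<-.11)&(abs(l[:,1])<.055)&(l[:,2]>.035)&(l[:,2]<.15); L=l[k]
    if len(L): T=L[L[:,2]>L[:,2].max()-.012]; print(n,len(L),"top of stand",np.median(T,0).round(4),T[:,2].max(), "y",T[:,1].min(),T[:,1].max())
    k=(l[:,0]>-.012)&(l[:,0]<.02)&(abs(l[:,1])<.08)&(l[:,2]>.015)&(l[:,2]<.032);L=l[k]
    if len(L): print("handle",L.mean(0).round(4),np.percentile(L,[2,98],axis=0).round(4))
print(r.read_state()["time_s"])
cv2.imwrite("pics/c3.png",cv2.resize(cv2.imread("pics/side3.png")[100:300,140:400],None,fx=3,fy=3))
E
```

```text
top 316 top of stand [-0.1538  0.0047  0.1195] 0.12584491070993598 y -0.04685017278522531 0.05127376958166443
handle [-0.0004  0.0274  0.0247] [[-0.0087 -0.0112  0.0187]
 [ 0.0065  0.0618  0.0292]]
side 159 top of stand [-0.1558  0.0052  0.1187] 0.12299148186780565 y -0.04973117391420431 0.0506336299953654
handle [-0.0014  0.0131  0.0236] [[-0.0094 -0.0528  0.0166]
 [ 0.0055  0.0606  0.029 ]]
8.85
```

View pics/c3.png

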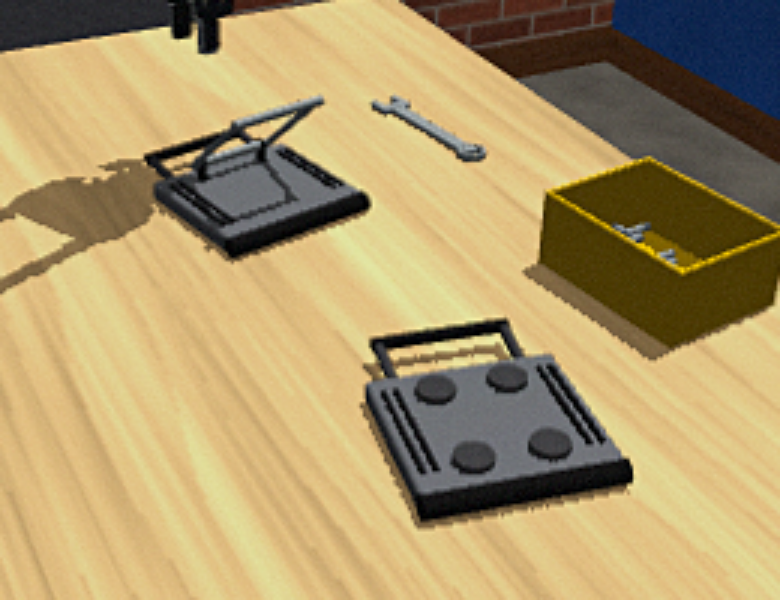

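The stand is at about 0.75 rad and the light hasn't shifted. Next I'll grip the handle and tip the light: tool vertical for the first 60° so the bar pivots in the pads, then the tool tilts with the light.

```bash
cat >> g.py <<'E'
K=np.cross(X,Z)
def tp(th,th0=np.radians(60),back=.010,lift=0):
    R=Rot.from_rotvec(K*max(0,th-th0))*Rot.from_quat(quat(1))
    return handle(th)-R.apply([0,0,back])+lift*Z, R.as_quat()
def S(l): s=r.read_state(); print(l,round(s["time_s"],2),np.round(s["eef_pos"],4),"F",np.round(s["contact_force"],1),"w",round(s["grip_width"],4))
E
python3 - <<'E'
from g import *
ths=np.radians(np.linspace(0,111,13))
js=[r.solve_ik(*tp(t)) for t in ths]; print([None if j is None else np.round(j,1) for j in js[8:]])
assert all(j is not None for j in js) and r.solve_ik(*tp(ths[-1],back=.09)) is not None
command_gripper(.035,25)
print(r.move_straight(tp(0)[0],speed=.1,max_force=8)); S("down")
command_gripper(0,25); S("grip")
for t in ths[1:8]:
    p,q=tp(t); st=r.move_straight(p,q,speed=.1,max_force=30); S(round(np.degrees(t)))
    if st: print("stop"); break
p,w=points("side"); cv2.imwrite("pics/s4.png",cv2.resize(p[60:260,120:380,::-1],None,fx=3,fy=3))
E
```

```text
[array([ 0.1,  0.5,  1.5,  0.3,  1.2, -1.7]), array([-0. ,  0.5,  1.5,  0.4,  1.3, -1.9]), array([-0.1,  0.6,  1.5,  0.5,  1.4, -2.1]), array([-0.2,  0.6,  1.4,  0.7,  1.5, -2.2]), array([-0.3,  0.7,  1.4,  0.7,  1.6, -2.3])]
False
down 10.52 [0.5221 0.3555 0.0308] F [ 0.5 -0.7  0.9] w 0.0352
grip 10.84 [0.522  0.3558 0.0308] F [-0.9  2.3  3.2] w 0.0111
9 11.29 [0.5226 0.3513 0.0602] F [ 0.4  0.8 -1.1] w 0.0111
18 11.74 [0.5245 0.3428 0.0895] F [ 0.3  0.7 -1.1] w 0.011
28 12.19 [0.5274 0.3295 0.1173] F [-0.3  2.4 -1.1] w 0.0109
37 12.64 [0.5309 0.3121 0.1419] F [-0.4  1.4 -1. ] w 0.011
46 13.09 [0.535  0.2909 0.1633] F [ 0.1  1.8 -0.8] w 0.0106
56 13.54 [0.5396 0.2676 0.181 ] F [-0.7  3.5  2.3] w 0.0105
65 14.0 [0.545  0.2403 0.1951] F [-1.5  4.5  5.5] w 0.0106
```

View pics/s4.png

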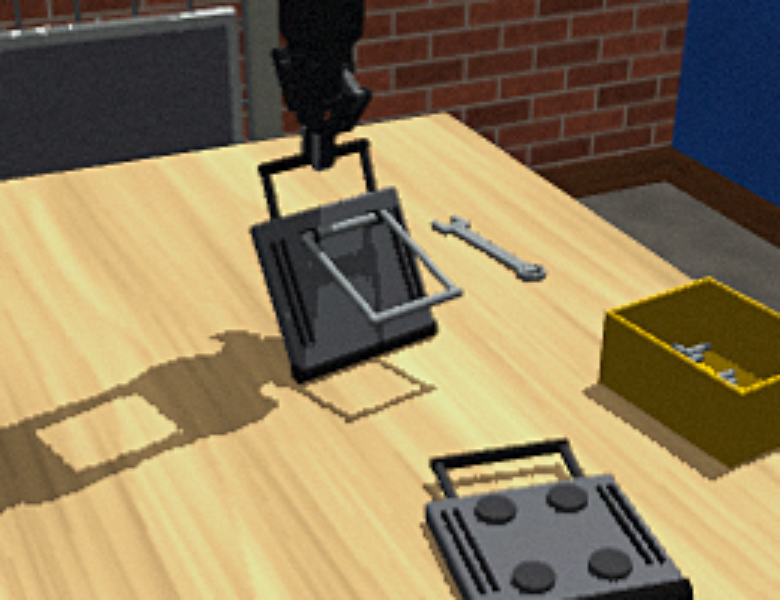

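The light is at about 65° with its foot on the bench, the stand out, and the spare light untouched. I'll continue tipping.

```bash
python3 - <<'E'
from g import *
ths=np.radians(np.linspace(0,111,13))
for t in ths[8:]:
    p,q=tp(t,lift=.001); st=r.move_straight(p,q,speed=.08,max_force=25); S(round(np.degrees(t)))
    if st: print("stop"); break
p,w=points("side"); cv2.imwrite("pics/s5.png",cv2.resize(p[60:260,120:380,::-1],None,fx=3,fy=3))
E
```

```text
74 14.6 [0.551  0.2101 0.2052] F [-0.6  2.4  8. ] w 0.0107
83 15.15 [0.5573 0.1794 0.2105] F [-4.6  1.6 14.9] w 0.0108
92 15.7 [0.5637 0.1483 0.2112] F [-5.9 -0.6 26.3] w 0.0109
102 16.25 [0.57   0.1173 0.2072] F [-8.  -7.7 39.8] w 0.0109
111 16.8 [0.5768 0.0865 0.1975] F [ -4.7 -16.9  47.2] w 0.0108
```

View pics/s5.png

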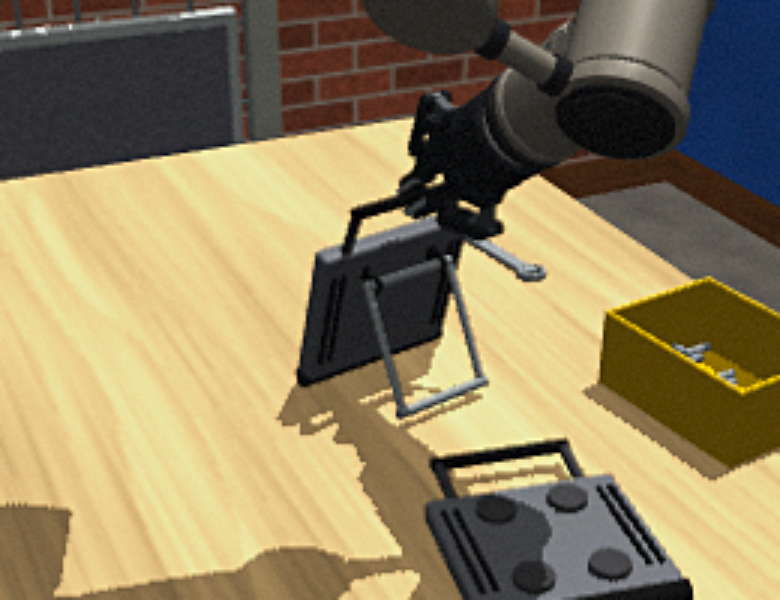

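The light is almost over, but Fz is 47 N, so I'm pressing it down too hard. I'll raise the tool in steps until that eases, then measure the lean.

```bash
python3 - <<'E'
from g import *
_,q=tp(np.radians(111))
for k in range(8):
    s=r.read_state()
    if s["contact_force"][2]<10: break
    p0=p=(np.array(s["eef_pos"]) if k==0 else p0)+.002*Z; r.move_straight(p,speed=.03); S(k)
Y=np.array([-X[1],X[0],0])
for n in("side","top"):
    _,w=points(n); W=w.reshape(-1,3); L=np.c_[(W-P)@X,(W-P)@Y,W[:,2]]
    # housing back / stand bar
    k=(L[:,0]>-.17)&(L[:,0]<-.07)&(abs(L[:,1])<.07)&(L[:,2]>.008)&(L[:,2]<.05);b=L[k]
    if len(b): print(n,"low stand",len(b),np.percentile(b,[1,50,99],axis=0).round(4))
    k=(L[:,0]>-.065)&(L[:,0]<.03)&(abs(L[:,1])<.085)&(L[:,2]>.025)&(L[:,2]<.13);b=L[k]
    for y0,y1 in((-.08,-.05),(-.03,.03),(.05,.08)):
        c=b[(b[:,1]>y0)&(b[:,1]<y1)]
        if len(c)>30:
            v=cv2.fitLine(c[:,[0,2]].astype(np.float32),cv2.DIST_HUBER,0,.01,.01).ravel(); print(y0,len(c),"lean",np.degrees(np.arctan2(-v[0],v[1])*np.sign(1)).round(1),v.round(3))
E
```

```text
0 17.35 [0.5765 0.0868 0.1994] F [-1.8 -1.9  4.1] w 0.0107
side low stand 184 [[-0.1379 -0.0481  0.0147]
 [-0.132   0.0064  0.0232]
 [-0.1154  0.0526  0.0491]]
-0.08 160 lean -166.9 [ 0.227 -0.974 -0.048  0.077]
-0.03 363 lean -166.5 [ 0.234 -0.972 -0.047  0.076]
0.05 295 lean -166.3 [ 0.236 -0.972 -0.049  0.079]
top low stand 154 [[-0.1373 -0.0247  0.0163]
 [-0.1317  0.0177  0.0222]
 [-0.1197  0.0513  0.0477]]
-0.08 84 lean -166.6 [ 0.232 -0.973 -0.028  0.081]
-0.03 236 lean -166.6 [ 0.232 -0.973 -0.024  0.065]
```

The light leans back 13.5° and has slid about 20 mm. I'll rotate the tool rigidly about the actual foot line until the stand bar touches down.

```bash
python3 - <<'E'
from g import *
s=r.read_state(); p0=np.array(s["eef_pos"]); q0=Rot.from_quat(s["eef_rot"]); P2=P-.021*X
for d in (2,4,6,8):
    R=Rot.from_rotvec(K*np.radians(d)); st=r.move_straight(P2+R.apply(p0-P2)+.0005*Z,(R*q0).as_quat(),speed=.03,max_force=20); S(d)
    if st: break
Y=np.array([-X[1],X[0],0])
for n in("side","top"):
    _,w=points(n); W=w.reshape(-1,3); L=np.c_[(W-P)@X,(W-P)@Y,W[:,2]]
    k=(L[:,0]>-.18)&(L[:,0]<-.085)&(abs(L[:,1])<.07)&(L[:,2]>.005)&(L[:,2]<.05);b=L[k]
    print(n,"stand",len(b),np.percentile(b,[1,50,99],axis=0).round(4).tolist())
    k=(L[:,0]>-.085)&(L[:,0]<.03)&(abs(L[:,1])<.03)&(L[:,2]>.025)&(L[:,2]<.12);b=L[k]
    v=cv2.fitLine(b[:,[0,2]].astype(np.float32),cv2.DIST_HUBER,0,.01,.01).ravel(); print("lean",np.degrees(np.arctan(-v[0]/v[1])).round(1),v)
E
```

```text
2 17.82 [0.5779 0.0799 0.197 ] F [-1.2 -2.4  0.8] w 0.0105
4 18.21 [0.5792 0.0737 0.1946] F [-1.4 -1.2  0.4] w 0.0109
6 18.59 [0.5804 0.0674 0.1919] F [-0.6 -2.2  1.7] w 0.0109
8 18.98 [0.5815 0.0623 0.19  ] F [-0.7  3.4  5.5] w 0.0105
side stand 196 [[-0.1393, -0.0474, 0.0052], [-0.132, 0.0047, 0.0122], [-0.1166, 0.0516, 0.0494]]
lean 22.9 [ 0.38850644 -0.921446   -0.05595619  0.08077918]
top stand 70 [[-0.1793, -0.0297, 0.0051], [-0.1341, -0.0115, 0.009], [-0.1251, 0.0236, 0.0148]]
lean 22.4 [ 0.38142237 -0.92440087 -0.03057688  0.0702403 ]
```

The stand bar is on the bench and the lean is about 22°. I'll release and back off along the tool axis.

```bash
python3 - <<'E'
from g import *
command_gripper(.03,20); S("open")
s=r.read_state(); p0=np.array(s["eef_pos"]); q0=Rot.from_quat(s["eef_rot"])
print(r.move_straight(p0-q0.apply([0,0,.08]),speed=.06,max_force=10)); S("back")
r.move_straight(np.array(r.read_state()["eef_pos"])+.12*Z,speed=.15)
r.hold(.5)
Y=np.array([-X[1],X[0],0])
for n in("side","top"):
    p,w=points(n); W=w.reshape(-1,3); L=np.c_[(W-P)@X,(W-P)@Y,W[:,2]]
    k=(L[:,0]>-.18)&(L[:,0]<-.085)&(abs(L[:,1])<.07)&(L[:,2]>.005)&(L[:,2]<.05);b=L[k]
    print(n,"stand",len(b),np.percentile(b,[1,50,99],axis=0).round(4).tolist() if len(b) else 0)
    k=(L[:,0]>-.085)&(L[:,0]<.03)&(abs(L[:,1])<.03)&(L[:,2]>.025)&(L[:,2]<.12);b=L[k]
    v=cv2.fitLine(b[:,[0,2]].astype(np.float32),cv2.DIST_HUBER,0,.01,.01).ravel(); print("lean",np.degrees(np.arctan(-v[0]/v[1])).round(1))
    k=(L[:,0]>-.13)&(L[:,0]<.0)&(abs(L[:,1])<.09)&(L[:,2]>.172)&(L[:,2]<.2);b=L[k]
    if len(b): print("handle",np.percentile(b,[2,50,98],axis=0).round(4).tolist())
    if n=="side": cv2.imwrite("pics/s6.png",cv2.resize(p[60:260,120:380,::-1],None,fx=3,fy=3))
S("end")
E
```

```text
open 19.4 [0.5816 0.0614 0.1886] F [-0.1  0.1 -0.4] w 0.03
False
back 20.88 [ 0.595  -0.0055  0.2296] F [-0.   0.7 -0.1] w 0.0301
side stand 187 [[-0.1396, -0.0476, 0.0054], [-0.1321, 0.0068, 0.0122], [-0.1149, 0.0514, 0.0497]]
lean 20.7
handle [[-0.1027, -0.0554, 0.1741], [-0.098, 0.0096, 0.1855], [-0.0894, 0.0621, 0.1899]]
top stand 204 [[-0.1767, -0.0474, 0.0051], [-0.1326, -0.0025, 0.0098], [-0.111, 0.0509, 0.0491]]
lean 21.5
handle [[-0.1009, -0.0538, 0.1744], [-0.0947, 0.0048, 0.1871], [-0.0863, 0.0614, 0.1909]]
end 22.43 [ 0.595  -0.0055  0.3496] F [-0.4 -0.2 -0.6] w 0.0301
```

View pics/s6.png

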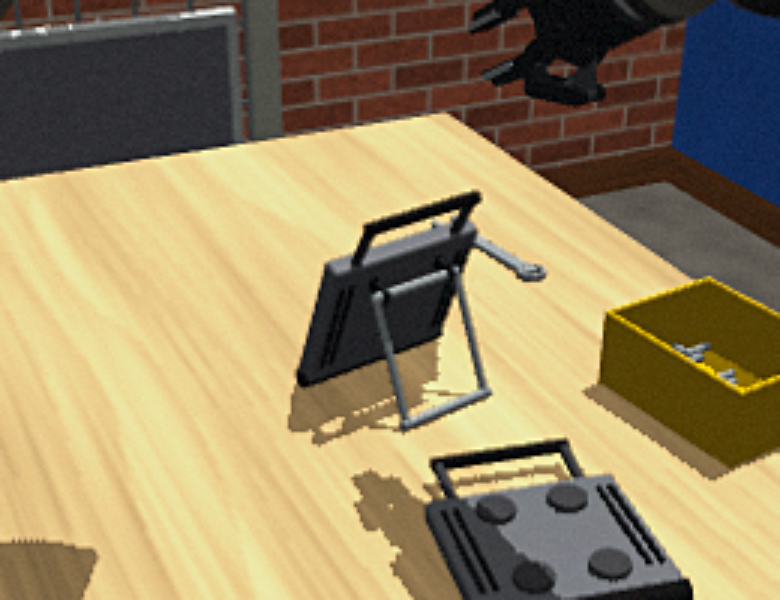

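The light stands free on its foot and stand bar, and the spare light hasn't moved. I'm handing it in.

```bash
python3 -c "
from workcell import r
print(r.finish_job())"
```

```text
the job is handed in; nothing more can be done
None
```

The kickstand light is standing free on its bottom edge and kickstand, leaning back, and I've handed the job in. The interface gave no verdict.

I gripped the kickstand's cross bar and swung it out to about 0.77 rad. Then I tipped the light up by its handle until the cross bar touched the bench, let go and backed the arm clear.

**Last checks, after release (about 22 s on the clock):**
- **Lean:** 20.7° from the side camera and 21.5° from the top camera.
- **Cross bar:** resting on the bench, with its top about 10–12 mm up.
- **Handle:** its top is about 190 mm up, so its axis is at roughly 183 mm.
- **Kickstand:** last measured at about 0.75 rad, before the light was tipped. In the last picture it is fully out.
- **Other light:** unmoved in the side view; I did not measure its position.
- **Robot:** touching nothing, with the force on the tool near zero.

**What went wrong on the way:** while tipping, I pressed the light down with up to 47 N through the finger pads. That is over the 40 N limit for the arm and gripper body, though I saw no contact other than at the pads. The bottom edge also slid about 20 mm and the light stopped about 7° short. I eased the force off and finished the tilt about the foot's actual position.

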